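# Weigh out a card-and-candle order

## Task

Make up a gift order by weight: sliding the lifter's blade under it, carry each pack of cards from the wooden rack to the spring scale and lay it flat on the pan's rails, never touching with the gripper a pack that is not yet on the pan. Then put candle tins on the pan or on the packs there until the pointer comes to rest between the two dark lugs on the mast, and leave the lifter lying flat on its cork mat. Do not disturb the jar and the stamp.

Things in the scene. Friction and masses are not known exactly. Their poses are not given: they have to be found in the camera images.
- lifter_grip (a point): centre of the grip block of the lifter (a loose stiff spatula, 220 g): wooden block 20 mm (along the lifter's x) by 40 mm (y) by 44 mm tall, its centre 94 mm above the blade's underside; nothing is beside the block. x points to the blade's tip, z up. Pinch it from above across its 20 mm (fingers closing along the lifter's x).
- lifter_blade (a point): underside centre of the lifter's steel blade, 135 mm long (x) by 54 mm wide (y) by 3 mm thick, tip at +67.5 mm in x. The grip block's centre is 15 mm behind this point (x -15 mm). A 4 mm thick neck rises at the blade's rear end (front face at x -63.5 mm) to 50 mm and then slopes forward over the blade to the block (40 mm of free height above the blade at the neck, growing forward)
- mat_top (a point): centre of the top of the lifter's fixed cork mat, 170 x 110 x 3 mm, its long side along its x axis; its top is 3 mm above the table
- bay_left (a point): rack: fixed board 160 mm deep (x) with two bays side by side, each with two rails along x; this is the middle of the left bay at the rails' top (26 mm above the table). x points into the rack, away from the robot. Rails are 20 mm high over the board, 160 mm long, with a clear gap of 74 mm between the two rails of a bay, open at both ends, into which the lifter's blade fits under a pack
- bay_right (a point): middle of the rack's right bay at the rails' top, as for the left one, 122 mm from it along -y of the rack
- pan_mid (a point): spring scale's pan: plate 165 mm (x) by 250 mm (y) with two bays side by side like the rack's; this is the pan's middle at the rails' top, 139 mm above the table when unloaded. x points away from the robot, z up. The pan only moves straight up and down. A tin put in an empty bay drops between its rails onto the plate
- pan_left (a point): middle of the pan's left bay at the rails' top (rails 20 mm high over the plate, 165 mm long, clear gap 74 mm between the bay's two rails)
- pan_right (a point): middle of the pan's right bay at the rails' top, the same
- pan (a joint): how far the pan has sunk, m: 0 unloaded, stop at 0.080; spring about 9.8 mm per 100 g. The pointer is level with the upper lug's lower edge at 0.045 and with the lower lug's upper edge at 0.058
- pointer (a point): tip of the black pointer on the right side of the pan, which moves with the pan in front of the white upright mast (150 mm tall) that carries two dark lugs; 117 mm above the table when unloaded, between the lugs from 72 mm down to 59 mm
- pack_a_mid (a point): centre of a pack of cards (rose paper band), 145 x 106 mm and 18 mm thick; too wide to grip flat. Its y axis runs along its length, which lies along the rails; z up. It lies across the two rails of one bay of the rack. Its weight differs from start to start (170 to 215 g). Absent in some starts (None)
- pack_b_mid (a point): centre of a pack of cards (slate-grey paper band), 149 x 111 mm and 15 mm thick; too wide to grip flat. Its y axis runs along its length, which lies along the rails; z up. It lies across the two rails of one bay of the rack. Its weight differs from start to start (170 to 215 g). Absent in some starts (None)
- tin_1_mid (a point): centre of a closed round candle tin, 66 mm across, 28 mm tall, 100 g, z up
- tin_2_mid (a point): centre of a closed round candle tin, 66 mm across, 28 mm tall, 100 g, z up
- tin_3_mid (a point): centre of a closed round candle tin, 66 mm across, 28 mm tall, 100 g, z up
- tin_4_mid (a point): centre of a closed round candle tin, 66 mm across, 28 mm tall, 100 g, z up
- jar_mid (a point): bystander: small round glass jar of confetti, 50 mm across, 80 mm tall, its centre 40 mm up
- stamp_mid (a point): bystander: rubber stamp with a turned handle, 35 x 50 mm, 74 mm tall, its centre 37 mm up
Not all that is in view belongs to the job. Leave any green or orange look-alike of the part that bears tin_2_mid alone.

How it is judged:
By the outcome, as a careful person would: the job done as asked, in the order asked, and still so for the second after the job is handed in, with the robot touching nothing.
Of pack_a, pack_b only 1 to 2 are there at a start; the rules pass over those that are not, and their reading is None.
At some moment in a run one of tin_1, tin_2, tin_3, tin_4 may be knocked a few centimetres aside while the robot is not near it.
It also fails if it takes over 208 s, if anything falls off the work surface, if the arm or the gripper's body presses on something with over 40 N, if the wrist force passes 120 N, or if a joint passes its speed limit or range.

## Robot

A 6-joint arm with a two-finger parallel gripper is mounted at the origin on a cart in front of the work surface, level with it; the furniture and walls round the work are solid. World frame = base frame: x ahead of the robot, y to its left, z up, the work surface at z = 0. Lengths are in m, angles in rad, forces in N, time in s.
With the tool pointing down it reaches from about 0.2 to 0.875 m from the base axis. Payload 3.4 kg.
Tool frame: the origin (TCP) lies on the centre line of the jaws, within the pads' length; the fingertips stand 17 mm ahead of it and the grasp point (between the pads) lies 2 mm behind it (tips_ahead is the distance from the TCP to the fingertips, in m); z points along the fingers, y is the line along which they close (so a half turn about z gives the same grasp; the last joint's range is limited). The gripper opens to 94 mm and grips with 3 to 60 N. Pads are 16 mm wide; open, the fingers measure 119 mm over their backs; the gripper's body (75 mm by 177 mm) begins 78 mm behind the grasp point.
Start: joints at [1.221, 0.276, 1.505, -0, 1.361, -0.121], TCP at [0.13, 0.56, 0.222] pointing down, gripper open.
Joint ranges: [-2.89, 2.89], [-0.75, 2.08], [0.22, 2.7], [-1.18, 4.32], [0.11, 2.71], [-2.7, 2.7]. Speed limits (rad/s): [2.57, 2.57, 3.14, 3.14, 3.14, 3.14].

## Interface

Orientations are given as a rotation vector (axis times angle).
In Python, from rig import * gives the robot as it stands.
- The arm moves only by the tool send_rows, never from a script. Its arguments are lists of equal length, an entry for each row: "delta_pos": the shift along the tool's x, y, z as a fraction of full scale, a list of three; "twist": the turn, a rotation vector about the tool's x, y, z as a fraction of full scale, a list of three; "gripper": the gripper's target within -1 to 1 (shut at 1, half-way at 0, fully open at -1). In form: {"delta_pos": [[dx, dy, dz], ...], "twist": [[wx, wy, wz], ...], "gripper": [gripper, ...]}. A call has 1 to 20 rows; each row is the pose to reach, as a shift and turn from the pose commanded when the call began, along the tool's axes at that moment; what a row does not reach only later rows make up. Full scale, the value 1, is 0.25 m for a shift and 45 degrees for a turn. A row lasts 1/10 s, in which the tool goes at most 50 mm and 8.59 degrees, less where a joint would pass 70% of its speed; a pose out of reach is approached as far as the arm can. A call with a number of a shift or a turn outside -1 to 1 is refused whole. A call with a gripper value outside its range is refused whole. The fingers move at their own pace and stop on an object; the grip force is fixed at half the most. Time passes only in rows, so rows that repeat a pose let the fingers close. It gives the time, the measured TCP pose, the force, the opening and the grip force at its end, in the units of the state.
- read_state(): the state, without advancing time (a new reading comes with each control period).
- get_image(name): name is "scene" or "top"; returns (picture, depth): 420x560x3 uint8, red, green, blue; 420x560 float32, m along the optical axis (not along the pixel's ray), 0 where there is no reading.
- get_calibration(name): a dict with "fov_y" (degrees; the focal length in pixels is half the picture's height over the tangent of half this angle, whatever the lens; pixels are square), "cx", "cy" (the principal point, pixels), "D" ([k1, k2, p1, p2, k3] as OpenCV has them; the pictures are not rectified), "rvec" (rotation vector, rad) and "tvec" (3), from world to camera coordinates, as OpenCV has them. Camera axes: x right, y down, z forward; pixel columns grow to the right and rows downward; lengths in m; the calibration is good to about 2 mm. A picture is of the moment at which its call begins. get_calibration takes no time and is no camera call.
- hand_in(): hands the job in; it is judged then, once.
The state is a dict: "clock": time; "joint_pos": joint angles; "joint_vel": joint speeds; "joint_efforts": joint torques, N m; "ee_pos": TCP position; "orientation": TCP orientation; "ft_force": force on the tool from outside, world axes, zero at the start; "ft_torque": the same for the moment, N m; "opening": finger opening in m; "grip_force": force on a finger pad.
Only numpy, scipy, OpenCV 4.12 (cv2) and the standard library are available. Lean on these libraries where they do the work, as an engineer would, in place of code of your own. Each camera call takes 0.05 s, during which the arm holds its last target. There are 200 camera calls.

## Working session

There is one attempt and no reset: what is moved stays moved. The work goes in short steps, Python scripts to look and compute and a tool call to move; the robot and the scene stay as the last step left them, time stands still between calls to the robot, and variables do not carry over. Pictures are saved under pics/ and viewed, at most 14 in all, crops included, and the job is handed in when it is done.

Besides the shell and the picture viewer there is one more tool, called after ">>>" by a JSON object that holds its "method" and its "body". send_rows: Moves the arm, as the interface text tells. Shift numbers are shares of 0.25 m and turn numbers shares of 45 degrees, none past 1 either way. Its arguments: {"type":"object","properties":{"delta_pos":{"type":"array"},"twist":{"type":"array"},"gripper":{"type":"array"}},"required":["delta_pos","twist","gripper"]}

```bash
mkdir -p pics && cat > h.py <<'E'
from rig import *
import numpy as np, cv2
from scipy.spatial.transform import Rotation as R
def K(name):
    c=get_calibration(name); f=210/np.tan(np.radians(c["fov_y"])/2)
    return np.array([[f,0,c["cx"]],[0,f,c["cy"]],[0,0,1]]),np.array(c["D"],float),cv2.Rodrigues(np.array(c["rvec"],float))[0],np.array(c["tvec"],float)
def cloud(name,depth):
    k,D,r,t=K(name); h,w=depth.shape
    u,v=np.meshgrid(np.arange(w),np.arange(h))
    p=cv2.undistortPoints(np.stack([u,v],-1).reshape(-1,1,2).astype(np.float64),k,D).reshape(-1,2)
    P=np.c_[p,np.ones(len(p))]*depth.reshape(-1,1)
    W=(P-t)@r
    W[depth.ravel()<=0]=np.nan
    return W.reshape(h,w,3)
def ray(name,uv,z):
    k,D,r,t=K(name)
    p=cv2.undistortPoints(np.array(uv,float).reshape(-1,1,2),k,D).reshape(-1,2)
    d=np.c_[p,np.ones(len(p))]@r; o=-r.T@t
    return o+d*((z-o[2])/d[:,2])[:,None]
def shot(name,fn,view=True):
    im,d=get_image(name)
    cv2.imwrite("pics/%s.png"%fn,im[:,:,::-1]); np.save("pics/%s.npy"%fn,d)
    return im,d
E
python3 - <<'E'
from h import *
a,_=shot("top","t0"); b,_=shot("scene","s0")
for n in("top","scene"):
    k,D,r,t=K(n); print(n,k[0,0],-r.T@t,r[2],D)
s=read_state(); print(s["ee_pos"],s["orientation"],s["clock"],s["ft_force"],s["opening"])
print(R.from_rotvec(s["orientation"]).as_matrix().round(3))
E
```

```text
top 534.9010123573536 [ 0.28901013 -0.03976296  1.41727371] [ 0.19311903 -0.0086237  -0.98113744] [-0.05787587  0.          0.          0.          0.        ]
scene 397.3170972595459 [ 0.22268043 -0.81223576  0.99430836] [ 0.28295527  0.63230719 -0.72119618] [-0.03010854  0.          0.          0.          0.        ]
[0.13028083 0.55955978 0.22171389] [-3.58539746e-01 -3.12072815e+00  2.46569774e-03] 0.1 [ 0.24258061  0.40682231 -0.52814578] 0.09409176752831794
[[-0.974  0.227 -0.001]
 [ 0.227  0.974 -0.002]
 [ 0.    -0.002 -1.   ]]
```

View pics/t0.png

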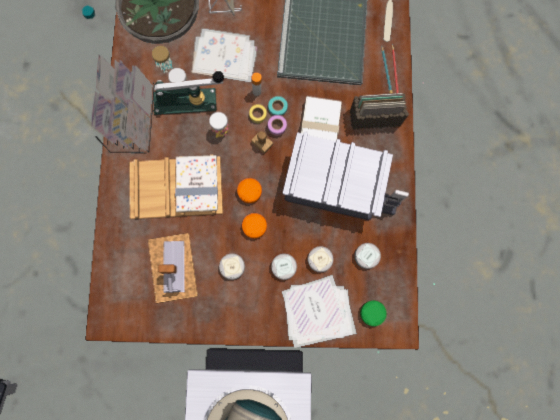

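View pics/s0.png

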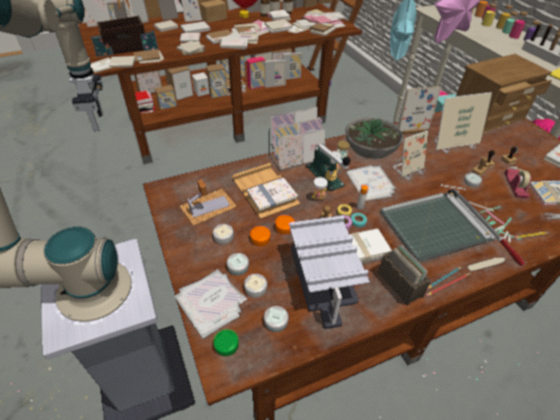

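```bash
python3 - <<'E'
from h import *
im=cv2.imread("pics/t0.png"); d=np.load("pics/t0.npy"); W=cloud("top",d); np.save("pics/W0.npy",W)
def z(x0,x1,y0,y1): return cv2.resize(im[y0:y1,x0:x1],None,fx=4,fy=4,interpolation=cv2.INTER_CUBIC)
a=z(120,220,135,305); b=z(280,400,115,265)
H=max(a.shape[0],b.shape[0]); pad=lambda q:cv2.copyMakeBorder(q,0,H-q.shape[0],0,0,cv2.BORDER_CONSTANT)
o=np.hstack([pad(a),pad(b)])
cv2.imwrite("pics/z0.png",cv2.resize(o,None,fx=.85,fy=.85,interpolation=cv2.INTER_AREA)); 
for n,u,v in [("t",232,266),("t",284,267),("t",320,260),("t",368,256),("jar",218,120),("stamp",261,142),("packb",197,190),("grip",167,268),("blade",175,250),("pan",338,175),("table",210,300),("mat",155,245),("railL",141,190),("railR",165,190)]:
    print(n,W[v,u].round(4))
E
```

```text
t [0.4188 0.0523 0.0283]
t [ 0.4197 -0.0826  0.0304]
t [ 0.4409 -0.1764  0.0263]
t [ 0.4542 -0.3015  0.0308]
jar [0.797  0.1016 0.0821]
stamp [ 0.7549 -0.0127  0.0366]
packb [0.6157 0.1522 0.0408]
grip [0.4007 0.2034 0.1205]
blade [0.459  0.2068 0.0051]
pan [ 0.6454 -0.2102  0.1222]
table [0.3305 0.1076 0.0056]
mat [0.4709 0.261  0.0044]
railL [0.6198 0.3093 0.0051]
railR [0.6172 0.2402 0.0241]
```

View pics/z0.png

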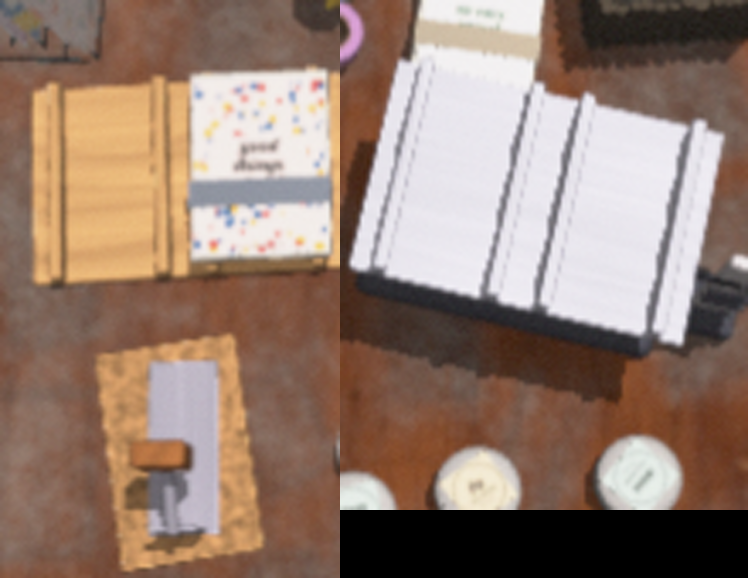

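```bash
python3 - <<'E'
from h import *
W=np.load("pics/W0.npy"); im=cv2.imread("pics/t0.png"); hsv=cv2.cvtColor(im,cv2.COLOR_BGR2HSV)
X,Y,Z=W[...,0],W[...,1],W[...,2]
def rect(n,m,z=None):
    m=cv2.morphologyEx(m.astype(np.uint8),cv2.MORPH_OPEN,np.ones((2,2)))
    k,l,st,_=cv2.connectedComponentsWithStats(m); i=1+st[1:,4].argmax(); m=l==i
    zz=np.median(Z[m]) if z is None else z
    v,u=np.where(m)
    p=ray("top",np.c_[u,v],zz)[:,:2]
    r=cv2.minAreaRect((p*1000).astype(np.float32))
    print(n,"n",len(p),"z",np.median(Z[m]).round(4),"c",np.round(r[0],1),"size",np.round(r[1],1),"ang",round(r[2],2),"mean",(p.mean(0)*1000).round(1))
box=lambda x0,x1,y0,y1:(X>x0)&(X<x1)&(Y>y0)&(Y<y1)
sat=hsv[...,1];val=hsv[...,2]
rect("pan",box(.5,.8,-.42,-.03)&(Z>.108)&(Z<.15)&(sat<40),.119+.01)
rect("pack",box(.5,.75,.07,.24)&(Z>.034)&(Z<.055),.041)
rect("rack",box(.5,.75,.05,.36)&(Z>.0)&(Z<.06)&(hsv[...,0]<28)&(hsv[...,0]>10)&(val>130),.02)
rect("block",box(.3,.5,.1,.3)&(Z>.095)&(Z<.14),.116)
rect("blade",box(.3,.5,.1,.3)&(Z<.03)&(sat<60)&(val>110),.006)
rect("mat",box(.3,.55,.1,.32)&(Z<.03)&(hsv[...,0]<25)&(sat>60)&(val>120),.003)
for c in [(.4188,.0523),(.4197,-.0826),(.4409,-.1764),(.4542,-.3015)]:
    rect("tin",(np.hypot(X-c[0],Y-c[1])<.05)&(Z>.02)&(Z<.05)&(sat<110),.028)
rect("jar",(np.hypot(X-.797,Y-.10)<.05)&(Z>.02),.08)
rect("stamp",(np.hypot(X-.755,Y+.0127)<.05)&(Z>.025),.05)
for n,lo,hi in (("orange",5,15),("green",50,75)):
    m=box(.25,.7,-.45,.1)&(hsv[...,0]>lo)&(hsv[...,0]<hi)&(sat>200)&(val>110); rect(n,m,.028)
E
```

```text
pan n 6365 z nan c [ 643.6 -237.3] size [299.9 170.6] ang 78.08 mean [ 643.9 -213.6]
pack n 2202 z nan c [633.4 153.3] size [149.9 111. ] ang 3.56 mean [632.5 153.1]
rack n 2741 z nan c [621.8 257.4] size [163.3 156.2] ang 4.54 mean [619.4 267.2]
block n 147 z nan c [398.7 204.1] size [19.4 39.4] ang 1.71 mean [398.8 204. ]
blade n 741 z nan c [414.2 205.4] size [134.7  54. ] ang 4.83 mean [424.6 201.1]
mat n 5366 z nan c [422.9 206.6] size [220.1 249.9] ang 89.69 mean [431.2 207. ]
tin n 506 z nan c [417.6  52.3] size [65.  62.3] ang 2.07 mean [417.   51.6]
tin n 504 z nan c [420.1 -84.1] size [62.4 65. ] ang 1.54 mean [420.6 -84.2]
tin n 497 z nan c [ 442.9 -179.4] size [64.2 63.5] ang 45.88 mean [ 442.7 -179.3]
tin n 505 z 0.0278 c [ 454.7 -303.4] size [63.1 66.2] ang 1.45 mean [ 454.7 -303.5]
jar n 297 z nan c [789.2  98.4] size [55.4 49.4] ang 45.78 mean [788.5  99. ]
stamp n 98 z nan c [761.8 -16.7] size [33.8 24.2] ang 1.75 mean [763. -17.]
orange n 38 z 0.0104 c [591.8  16.3] size [41.3 10.4] ang 79.3 mean [591.9  16.4]Traceback (most recent call last):
  File "<stdin>", line 25, in <module>
  File "<stdin>", line 6, in rect
ValueError: attempt to get argmax of an empty sequence
```

```bash
python3 - <<'E'
from h import *
W=np.load("pics/W0.npy"); im=cv2.imread("pics/t0.png"); hsv=cv2.cvtColor(im,cv2.COLOR_BGR2HSV)
X,Y,Z=W[...,0],W[...,1],W[...,2]
def frame(c,a):
    c=np.array(c);a=np.radians(a); e=np.array([np.cos(a),np.sin(a)]);n=np.array([-e[1],e[0]])
    return (X-c[0])*e[0]+(Y-c[1])*e[1],(X-c[0])*n[0]+(Y-c[1])*n[1]
x,y=frame((.644,-.214),-11.9)
for s in np.arange(-.14,.14,.004):
    m=(abs(x)<.07)&(y>=s)&(y<s+.004)&(Z>0)
    print(round(s,3),np.median(Z[m]).round(3),end=" ; ")
print("\nX")
for s in np.arange(-.1,.1,.004):
    m=(abs(y)<.1)&(x>=s)&(x<s+.004)&(Z>0)
    print(round(s,3),np.median(Z[m]).round(3),end=" ; ")
# pan outline from z: points >.105
def outline(n,m,z):
    m=cv2.morphologyEx(m.astype(np.uint8),cv2.MORPH_OPEN,np.ones((9,9)))
    v,u=np.where(m);p=ray("top",np.c_[u,v],z)[:,:2];r=cv2.minAreaRect((p*1000).astype(np.float32));print("\n",n,r,"z",np.nanmedian(Z[m>0]))
outline("pan",(abs(x)<.15)&(abs(y)<.2)&(Z>.105)&(hsv[...,1]<60),.125)
outline("mat",(X<.53)&(X>.3)&(Y>.12)&(Y<.3)&(hsv[...,0]<25)&(hsv[...,1]>60)&(hsv[...,2]>110),.003)
x,y=frame((.622,.213),4)
print("rack")
for s in np.arange(-.14,.14,.004):
    m=(abs(x)<.06)&(y>=s)&(y<s+.004)&(Z>-.01)
    print(round(s,3),np.median(Z[m]).round(3),end=" ; ")
E
```

```text
-0.14 0.039 ; -0.136 0.11 ; -0.132 0.117 ; -0.128 0.059 ; -0.124 0.117 ; -0.12 0.119 ; -0.116 0.119 ; -0.112 0.118 ; -0.108 0.119 ; -0.104 0.138 ; -0.1 0.138 ; -0.096 0.133 ; -0.092 0.119 ; -0.088 0.118 ; -0.084 0.118 ; -0.08 0.118 ; -0.076 0.119 ; -0.072 0.119 ; -0.068 0.118 ; -0.064 0.118 ; -0.06 0.118 ; -0.056 0.119 ; -0.052 0.118 ; -0.048 0.118 ; -0.044 0.118 ; -0.04 0.119 ; -0.036 0.118 ; -0.032 0.119 ; -0.028 0.119 ; -0.024 0.119 ; -0.02 0.137 ; -0.016 0.138 ; -0.012 0.136 ; -0.008 0.118 ; -0.004 0.119 ; 0.0 0.118 ; 0.004 0.118 ; 0.008 0.119 ; 0.012 0.119 ; 0.016 0.119 ; 0.02 0.138 ; 0.024 0.139 ; 0.028 0.122 ; 0.032 0.118 ; 0.036 0.118 ; 0.04 0.118 ; 0.044 0.119 ; 0.048 0.119 ; 0.052 0.118 ; 0.056 0.119 ; 0.06 0.119 ; 0.064 0.118 ; 0.068 0.118 ; 0.072 0.118 ; 0.076 0.119 ; 0.08 0.119 ; 0.084 0.119 ; 0.088 0.118 ; 0.092 0.118 ; 0.096 0.119 ; 0.1 0.119 ; 0.104 0.138 ; 0.108 0.138 ; 0.112 0.121 ; 0.116 0.119 ; 0.12 0.118 ; 0.124 0.119 ; 0.128 0.119 ; 0.132 0.003 ; 0.136 0.002 ; 
X
-0.1 0.002 ; -0.096 0.002 ; -0.092 0.002 ; -0.088 0.001 ; -0.084 0.002 ; -0.08 0.002 ; -0.076 0.118 
[... 236 characters left out ...]
0.008 0.119 ; -0.004 0.12 ; 0.0 0.12 ; 0.004 0.12 ; 0.008 0.12 ; 0.012 0.12 ; 0.016 0.12 ; 0.02 0.12 ; 0.024 0.119 ; 0.028 0.12 ; 0.032 0.12 ; 0.036 0.12 ; 0.04 0.12 ; 0.044 0.12 ; 0.048 0.12 ; 0.052 0.119 ; 0.056 0.12 ; 0.06 0.12 ; 0.064 0.12 ; 0.068 0.12 ; 0.072 0.12 ; 0.076 0.12 ; 0.08 0.119 ; 0.084 0.119 ; 0.088 0.117 ; 0.092 nan ; 0.096 nan ; 
 pan ((649.5333251953125, -209.34071350097656), (249.10154724121094, 164.90235900878906), 78.14002227783203) z 0.11967946695047876

 mat ((415.2890625, 209.28778076171875), (179.2124786376953, 227.82760620117188), 89.85956573486328) z 0.0006986494888323732
rack
  return _methods._mean(a, axis=axis, dtype=dtype,
  ret = ret.dtype.type(ret / rcount)
```

```bash
cat > p.py <<'E'
# usage: p.py x y z yaw_deg(of tool y)  -> fractions for one move
from h import *
import sys
x,y,z,a=map(float,sys.argv[1:5]); s=read_state(); Rc=R.from_rotvec(s["orientation"]); a=np.radians(a)
ey=np.array([np.cos(a),np.sin(a),0]); ez=np.array([0,0,-1.]); Rt=R.from_matrix(np.c_[np.cross(ey,ez),ey,ez])
dp=Rc.inv().apply(np.array([x,y,z])-s["ee_pos"])/.25; tw=(Rc.inv()*Rt).as_rotvec()/(np.pi/4)
print("t",s["clock"],"at",np.round(s["ee_pos"],4),"dpos",dp.round(3),"twist",tw.round(3),"open",round(s["opening"],4),"F",np.round(s["ft_force"],1))
E
python3 p.py .399 .204 .20 4.8
```

```text
t 0.1 at [0.1303 0.5596 0.2217] dpos [-1.369 -1.141  0.088] twist [-2.000e-03  1.000e-03  1.602e+00] open 0.0941 F [ 0.2  0.4 -0.5]
```

>>> {"method": "send_rows", "body": {"delta_pos": [[-0.7,-0.6,0],[-0.7,-0.6,0],[-0.7,-0.6,0],[-0.7,-0.6,0],[-0.7,-0.6,0],[-0.7,-0.6,0],[-0.7,-0.6,0],[-0.7,-0.6,0],[-0.7,-0.6,0],[-0.7,-0.6,0]], "twist": [[0,0,0.9],[0,0,0.9],[0,0,0.9],[0,0,0.9],[0,0,0.9],[0,0,0.9],[0,0,0.9],[0,0,0.9],[0,0,0.9],[0,0,0.9]], "gripper": [-1,-1,-1,-1,-1,-1,-1,-1,-1,-1]}}

```text
clock: 1.1
ee_pos: [0.2662, 0.3751, 0.2223]
orientation: [-1.414, -2.805, 0.0]
ft_force: [-0.3, 0.4, 0.6]
opening: 0.094
grip_force: 0.0
```

```bash
python3 p.py .399 .204 .20 4.8
```

```text
t 1.1 at [0.2662 0.3751 0.2223] dpos [-0.866  0.02   0.089] twist [-0.    -0.     0.705] open 0.094 F [-0.3  0.4  0.6]
```

>>> {"method": "send_rows", "body": {"delta_pos": [[-0.866,0.02,0.089],[-0.866,0.02,0.089],[-0.866,0.02,0.089],[-0.866,0.02,0.089],[-0.866,0.02,0.089],[-0.866,0.02,0.089],[-0.866,0.02,0.089],[-0.866,0.02,0.089],[-0.866,0.02,0.089],[-0.866,0.02,0.089]], "twist": [[0,0,0.705],[0,0,0.705],[0,0,0.705],[0,0,0.705],[0,0,0.705],[0,0,0.705],[0,0,0.705],[0,0,0.705],[0,0,0.705],[0,0,0.705]], "gripper": [-1,-1,-1,-1,-1,-1,-1,-1,-1,-1]}}

```text
clock: 2.1
ee_pos: [0.3987, 0.2039, 0.2004]
orientation: [-2.127, -2.312, -0.001]
ft_force: [0.8, -0.4, 0.7]
opening: 0.0943
grip_force: 0.0
```

```bash
python3 p.py .399 .204 .099 4.8
```

```text
t 2.1 at [0.3987 0.2039 0.2004] dpos [0.    0.001 0.405] twist [ 0. -0. -0.] open 0.0943 F [ 0.8 -0.4  0.7]
```

>>> {"method": "send_rows", "body": {"delta_pos": [[0,0,0.1],[0,0,0.2],[0,0,0.3],[0,0,0.37],[0,0,0.405],[0,0,0.405],[0,0,0.405],[0,0,0.405],[0,0,0.405],[0,0,0.405],[0,0,0.405],[0,0,0.405],[0,0,0.405],[0,0,0.405],[0,0,0.405],[0,0,0.405],[0,0,0.405],[0,0,0.405],[0,0,0.405],[0,0,0.405]], "twist": [[0,0,0],[0,0,0],[0,0,0],[0,0,0],[0,0,0],[0,0,0],[0,0,0],[0,0,0],[0,0,0],[0,0,0],[0,0,0],[0,0,0],[0,0,0],[0,0,0],[0,0,0],[0,0,0],[0,0,0],[0,0,0],[0,0,0],[0,0,0]], "gripper": [-1,-1,-1,-1,-1,-1,1,1,1,1,1,1,1,1,1,1,1,1,1,1]}}

```text
clock: 4.1
ee_pos: [0.3992, 0.2029, 0.0989]
orientation: [-2.129, -2.31, 0.0]
ft_force: [-0.3, 0.7, 0.7]
opening: 0.0201
grip_force: 29.9
```

```bash
python3 p.py .399 .204 .150 4.8
```

```text
t 4.1 at [0.3992 0.2029 0.0989] dpos [ 0.004 -0.001 -0.204] twist [-0.    -0.    -0.003] open 0.0201 F [-0.3  0.7  0.7]
```

>>> {"method": "send_rows", "body": {"delta_pos": [[0,0,-0.05],[0,0,-0.1],[0,0,-0.15],[0,0,-0.204],[0,0,-0.204],[0,0,-0.204]], "twist": [[0,0,0],[0,0,0],[0,0,0],[0,0,0],[0,0,0],[0,0,0]], "gripper": [1,1,1,1,1,1]}}

```text
clock: 4.7
ee_pos: [0.3991, 0.2028, 0.1496]
orientation: [-2.129, -2.31, 0.0]
ft_force: [0.3, 1.3, -2.8]
opening: 0.0199
grip_force: 29.9
```

```bash
python3 p.py .438 .1405 .150 4.0;python3 p.py .438 .1405 .108 4.0
```

```text
t 4.7 at [0.3991 0.2028 0.1496] dpos [-0.261  0.135 -0.002] twist [-0.     0.     0.015] open 0.0199 F [ 0.3  1.3 -2.8]
t 4.7 at [0.3991 0.2028 0.1496] dpos [-0.261  0.135  0.166] twist [-0.     0.     0.015] open 0.0199 F [ 0.3  1.3 -2.8]
```

>>> {"method": "send_rows", "body": {"delta_pos": [[-0.065,0.03,0],[-0.13,0.07,0],[-0.2,0.1,0],[-0.261,0.135,0],[-0.261,0.135,0],[-0.261,0.135,0.06],[-0.261,0.135,0.12],[-0.261,0.135,0.166],[-0.261,0.135,0.166],[-0.261,0.135,0.166],[-0.261,0.135,0.166]], "twist": [[0,0,0.015],[0,0,0.015],[0,0,0.015],[0,0,0.015],[0,0,0.015],[0,0,0.015],[0,0,0.015],[0,0,0.015],[0,0,0.015],[0,0,0.015],[0,0,0.015]], "gripper": [1,1,1,1,1,1,1,1,1,1,1]}}

```text
clock: 5.8
ee_pos: [0.4387, 0.141, 0.109]
orientation: [2.142, 2.297, 0.002]
ft_force: [0.3, -0.9, -1.5]
opening: 0.02
grip_force: 29.9
```

```bash
python3 p.py .6025 .152 .108 4.0; python3 - <<'E'
from h import *
a,_=shot("top","t1"); b,_=shot("scene","s1")
A=cv2.resize(a[120:320,110:310],None,fx=2,fy=2,interpolation=cv2.INTER_CUBIC);B=cv2.resize(b[120:270,140:340],None,fx=2,fy=2,interpolation=cv2.INTER_CUBIC)
B=cv2.copyMakeBorder(B,0,100,0,0,cv2.BORDER_CONSTANT)
cv2.imwrite("pics/c1.png",np.hstack([A,B])[:,:,::-1])
E
```

```text
t 5.8 at [0.4387 0.141  0.109 ] dpos [-0.002  0.657  0.005] twist [ 0.001 -0.     0.   ] open 0.02 F [ 0.3 -0.9 -1.5]
```

View pics/c1.png

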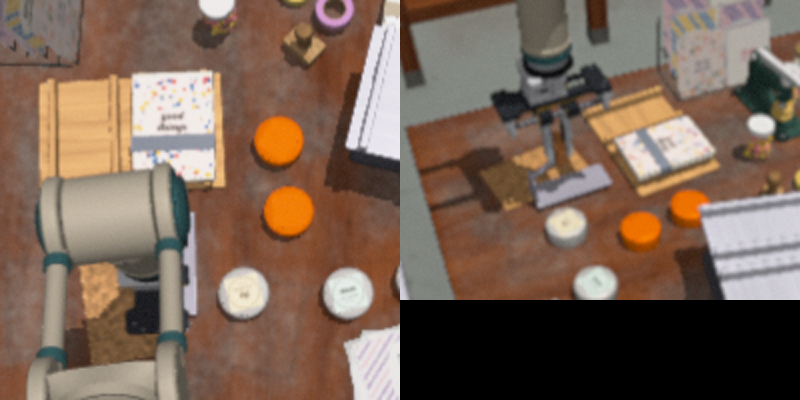

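```bash
python3 - <<'E'
from h import *
im=cv2.imread("pics/s1.png"); d=np.load("pics/s1.npy"); W=cloud("scene",d)
h=cv2.cvtColor(im,cv2.COLOR_BGR2HSV)
m=(W[...,0]>.36)&(W[...,0]<.54)&(W[...,1]>.09)&(W[...,1]<.19)&(W[...,2]<.03)&(h[...,1]<70)
P=W[m]; e=np.array([np.cos(np.radians(4)),np.sin(np.radians(4))]); n=np.array([-e[1],e[0]])
q=P[:,:2]-[.4387,.141]; a=q@e;b=q@n
print(len(P),np.percentile(a,[1,99]).round(4),np.percentile(b,[1,99]).round(4))
for s in np.arange(-.06,.09,.03):
    k=(a>s)&(a<s+.03); print(round(s,2),np.median(P[k,2]).round(4),end=" ")
k=a>.0
for s in np.arange(-.03,.03,.015):
    kk=k&(b>s)&(b<s+.015); print(round(s,3),np.median(P[kk,2]).round(4),end=" ")
r=cv2.minAreaRect((P[:,:2]*1000).astype(np.float32));print(r)
E
```

```text
503 [-0.0507  0.0842] [-0.031   0.0311]
-0.06 0.0182 -0.03 0.0185 0.0 0.0184 0.03 0.0188 0.06 0.019 -0.03 0.0183 -0.015 0.0181 0.0 0.0194 0.015 0.0186 ((458.805908203125, 141.99530029296875), (143.01963806152344, 94.97522735595703), 3.4680798053741455)
```

>>> {"method": "send_rows", "body": {"delta_pos": [[-0.002,0.05,0.004],[-0.002,0.1,0.004],[-0.002,0.15,0.004],[-0.002,0.2,0.004],[-0.002,0.25,0.004],[-0.002,0.3,0.004],[-0.002,0.35,0.004],[-0.002,0.4,0.004],[-0.002,0.45,0.004],[-0.002,0.5,0.004],[-0.002,0.54,0.004],[-0.002,0.58,0.004],[-0.002,0.61,0.004],[-0.002,0.64,0.004],[-0.002,0.657,0.004],[-0.002,0.657,0.004],[-0.002,0.657,0.004],[-0.002,0.657,0.004]], "twist": [[0,0,0],[0,0,0],[0,0,0],[0,0,0],[0,0,0],[0,0,0],[0,0,0],[0,0,0],[0,0,0],[0,0,0],[0,0,0],[0,0,0],[0,0,0],[0,0,0],[0,0,0],[0,0,0],[0,0,0],[0,0,0]], "gripper": [1,1,1,1,1,1,1,1,1,1,1,1,1,1,1,1,1,1]}}

```text
clock: 7.7
ee_pos: [0.6016, 0.1516, 0.1075]
orientation: [-2.142, -2.297, 0.001]
ft_force: [0.2, 0.1, -2.5]
opening: 0.0198
grip_force: 29.9
```

```bash
python3 p.py .6025 .152 .25 4.0; python3 - <<'E'
from h import *
im,d=shot("scene","s2"); W=cloud("scene",d)
m=(W[...,0]>.5)&(W[...,0]<.75)&(W[...,1]>.07)&(W[...,1]<.24)&(W[...,2]>.034)&(W[...,2]<.05)
print(W[m].mean(0),cv2.minAreaRect((W[m][:,:2]*1000).astype(np.float32)))
cv2.imwrite("pics/c2.png",cv2.resize(im[110:270,200:400,::-1],None,fx=3,fy=3,interpolation=cv2.INTER_CUBIC))
E
```

```text
t 7.7 at [0.6016 0.1516 0.1075] dpos [ 0.001  0.003 -0.57 ] twist [-0.001 -0.    -0.   ] open 0.0198 F [ 0.2  0.1 -2.5]
[0.63515778 0.14748045 0.0429915 ] ((630.9475708007812, 155.0541534423828), (162.94493103027344, 114.22272491455078), 3.7305915355682373)
```

View pics/c2.png

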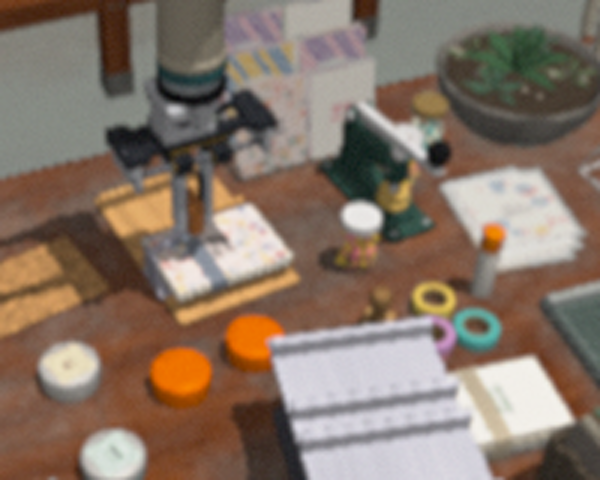

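>>> {"method": "send_rows", "body": {"delta_pos": [[0,0,-0.015],[0,0,-0.03],[0,0,-0.045],[0,0,-0.06],[0,0,-0.08],[0,0,-0.11],[0,0,-0.15],[0,0,-0.19],[0,0,-0.24],[0,0,-0.29],[0,0,-0.34],[0,0,-0.4],[0,0,-0.46],[0,0,-0.52],[0,0,-0.58],[0,0,-0.63],[0,0,-0.67],[0,0,-0.69],[0,0,-0.69],[0,0,-0.69]], "twist": [[0,0,0],[0,0,0],[0,0,0],[0,0,0],[0,0,0],[0,0,0],[0,0,0],[0,0,0],[0,0,0],[0,0,0],[0,0,0],[0,0,0],[0,0,0],[0,0,0],[0,0,0],[0,0,0],[0,0,0],[0,0,0],[0,0,0],[0,0,0]], "gripper": [1,1,1,1,1,1,1,1,1,1,1,1,1,1,1,1,1,1,1,1]}}

```text
clock: 9.75
ee_pos: [0.6018, 0.1515, 0.2794]
orientation: [-2.142, -2.297, 0.001]
ft_force: [-0.7, -0.0, -4.7]
opening: 0.02
grip_force: 29.9
```

```bash
python3 - <<'E'
from h import *
im,d=shot("scene","s3"); W=cloud("scene",d)
m=(W[...,0]>.5)&(W[...,0]<.78)&(W[...,1]>.05)&(W[...,1]<.26)&(W[...,2]>.19)&(W[...,2]<.22)
P=W[m]; s=read_state()["ee_pos"]; e=np.array([np.cos(np.radians(4)),np.sin(np.radians(4))]); n=np.array([-e[1],e[0]])
q=P[:,:2]-s[:2];a=q@e;b=q@n
print(s,len(P),cv2.minAreaRect((P[:,:2]*1000).astype(np.float32)),np.percentile(a,[1,99]),np.percentile(b,[1,99]))
for k in np.arange(-.06,.11,.03):
    j=(a>k)&(a<k+.03); print(round(k,2),np.median(P[j,2]).round(4),j.sum())
E
python3 p.py .633 -.144 .28 -11.9
```

```text
[0.60172253 0.15153207 0.27913679] 1034 ((629.4502563476562, 156.54286193847656), (159.36761474609375, 113.82196807861328), 3.188999891281128) [-0.05072336  0.10585504] [-0.05311554  0.05414574]
-0.06 0.2031 118
-0.03 0.2036 195
0.0 0.2037 216
0.03 0.2035 202
0.06 0.2036 193
0.09 0.2032 110
t 9.8 at [0.6017 0.1515 0.2791] dpos [-1.188  0.043 -0.003] twist [-0.002  0.     0.353] open 0.0199 F [-0.5  0.7 -3.9]
```

>>> {"method": "send_rows", "body": {"delta_pos": [[-0.006,0,0],[-0.022,0.001,0],[-0.045,0.002,0],[-0.075,0.003,0],[-0.11,0.004,0],[-0.15,0.006,0],[-0.19,0.007,0],[-0.23,0.009,0],[-0.27,0.01,0],[-0.31,0.012,0],[-0.35,0.013,0],[-0.39,0.014,0],[-0.43,0.016,0],[-0.47,0.017,0],[-0.505,0.018,0],[-0.54,0.02,0],[-0.565,0.021,0],[-0.585,0.022,0],[-0.595,0.022,0],[-0.598,0.022,0]], "twist": [[0,0,0.002],[0,0,0.007],[0,0,0.014],[0,0,0.023],[0,0,0.033],[0,0,0.045],[0,0,0.057],[0,0,0.069],[0,0,0.081],[0,0,0.093],[0,0,0.105],[0,0,0.117],[0,0,0.129],[0,0,0.141],[0,0,0.152],[0,0,0.162],[0,0,0.17],[0,0,0.176],[0,0,0.179],[0,0,0.18]], "gripper": [1,1,1,1,1,1,1,1,1,1,1,1,1,1,1,1,1,1,1,1]}}

```text
clock: 11.8
ee_pos: [0.6181, 0.0027, 0.2799]
orientation: [-2.3, -2.14, -0.0]
ft_force: [0.1, -0.0, -4.4]
opening: 0.0196
grip_force: 29.9
```

```bash
python3 p.py .633 -.144 .28 -11.9
```

```text
t 11.8 at [0.6181 0.0027 0.2799] dpos [-0.581  0.102 -0.   ] twist [-0.    -0.     0.173] open 0.0196 F [ 0.1 -0.  -4.4]
```

>>> {"method": "send_rows", "body": {"delta_pos": [[-0.006,0.001,0],[-0.022,0.004,0],[-0.045,0.008,0],[-0.075,0.013,0],[-0.11,0.019,0],[-0.15,0.026,0],[-0.19,0.033,0],[-0.23,0.04,0],[-0.27,0.047,0],[-0.31,0.054,0],[-0.35,0.061,0],[-0.39,0.068,0],[-0.43,0.075,0],[-0.465,0.082,0],[-0.5,0.088,0],[-0.53,0.093,0],[-0.555,0.098,0],[-0.572,0.1,0],[-0.579,0.102,0],[-0.581,0.102,0]], "twist": [[0,0,0.002],[0,0,0.007],[0,0,0.014],[0,0,0.023],[0,0,0.033],[0,0,0.045],[0,0,0.057],[0,0,0.069],[0,0,0.081],[0,0,0.093],[0,0,0.105],[0,0,0.117],[0,0,0.129],[0,0,0.14],[0,0,0.15],[0,0,0.158],[0,0,0.165],[0,0,0.17],[0,0,0.172],[0,0,0.173]], "gripper": [1,1,1,1,1,1,1,1,1,1,1,1,1,1,1,1,1,1,1,1]}}

```text
clock: 13.8
ee_pos: [0.6331, -0.1439, 0.2799]
orientation: [-2.44, -1.979, -0.0]
ft_force: [0.1, -0.1, -4.2]
opening: 0.02
grip_force: 29.9
```

```bash
python3 p.py .633 -.144 .204 -11.9; python3 - <<'E'
from h import *
im,d=shot("scene","s4"); W=cloud("scene",d)
m=(W[...,0]>.5)&(W[...,0]<.8)&(W[...,1]>-.26)&(W[...,1]<-.04)&(W[...,2]>.19)&(W[...,2]<.22)
P=W[m]; s=read_state()["ee_pos"]; e=np.array([np.cos(np.radians(-11.9)),np.sin(np.radians(-11.9))]); n=np.array([-e[1],e[0]])
q=P[:,:2]-s[:2];a=q@e;b=q@n
print(s,len(P),cv2.minAreaRect((P[:,:2]*1000).astype(np.float32)),np.percentile(a,[1,99]),np.percentile(b,[1,99]),np.median(P[:,2]))
E
```

```text
t 13.8 at [ 0.6331 -0.1439  0.2799] dpos [-0.001 -0.     0.304] twist [-0. -0. -0.] open 0.02 F [ 0.1 -0.1 -4.2]
[ 0.63304558 -0.14378037  0.27994793] 1561 ((660.8961181640625, -147.76226806640625), (111.7763671875, 159.6903839111328), 79.25650787353516) [-0.05085769  0.10607552] [-0.05224756  0.05436575] 0.20390788336134177
```

>>> {"method": "send_rows", "body": {"delta_pos": [[0,0,0.01],[0,0,0.03],[0,0,0.06],[0,0,0.09],[0,0,0.12],[0,0,0.145],[0,0,0.165],[0,0,0.18],[0,0,0.192],[0,0,0.202],[0,0,0.212],[0,0,0.222],[0,0,0.232],[0,0,0.244],[0,0,0.256],[0,0,0.268],[0,0,0.28],[0,0,0.292],[0,0,0.304],[0,0,0.304]], "twist": [[0,0,0],[0,0,0],[0,0,0],[0,0,0],[0,0,0],[0,0,0],[0,0,0],[0,0,0],[0,0,0],[0,0,0],[0,0,0],[0,0,0],[0,0,0],[0,0,0],[0,0,0],[0,0,0],[0,0,0],[0,0,0],[0,0,0],[0,0,0]], "gripper": [1,1,1,1,1,1,1,1,1,1,1,1,1,1,1,1,1,1,1,1]}}

```text
clock: 15.85
ee_pos: [0.6328, -0.1438, 0.2034]
orientation: [-2.439, -1.979, 0.001]
ft_force: [-0.4, 0.8, -2.0]
opening: 0.0199
grip_force: 29.9
```

```bash
python3 p.py .465 -.109 .204 -11.9; python3 - <<'E'
from h import *
im,d=shot("scene","s5"); W=cloud("scene",d)
e=np.array([np.cos(np.radians(-11.9)),np.sin(np.radians(-11.9))]); n=np.array([-e[1],e[0]])
q=W[...,:2]-np.array([.6497,-.210]);a=q@e;b=q@n
for s in np.arange(-.12,.13,.008):
    k=(abs(a)<.06)&(b>s)&(b<s+.008)&(W[...,2]>.05); print(round(s,3),np.median(W[k][:,2]).round(4),end=" ")
cv2.imwrite("pics/c5.png",cv2.resize(im[150:340,240:420,::-1],None,fx=3,fy=3,interpolation=cv2.INTER_CUBIC))
E
```

```text
t 15.85 at [ 0.6328 -0.1438  0.2034] dpos [-0.002 -0.686 -0.002] twist [-0.001 -0.     0.   ] open 0.0199 F [-0.4  0.8 -2. ]
-0.12 0.102 -0.112 0.1112 -0.104 0.1217 -0.096 0.1182 -0.088 0.1025 -0.08 0.1022 -0.072 0.1022 -0.064 0.1017 -0.056 0.1022 -0.048 0.1022 -0.04 0.1022 -0.032 0.1031 -0.024 0.1162 -0.016 0.1217 -0.008 0.5808 0.0 0.5895 0.008 0.1285 0.016 0.1371 0.024 0.4371 0.032 0.401 0.04 0.337 0.048 0.2315 0.056 0.227 0.064 0.2276 0.072 0.3215 0.08 0.3039 0.088 0.3289 0.096 0.6093 0.104 0.6062 0.112 0.1378 0.12 0.134 0.128 nan
  return _methods._mean(a, axis=axis, dtype=dtype,
  ret = ret.dtype.type(ret / rcount)
```

View pics/c5.png

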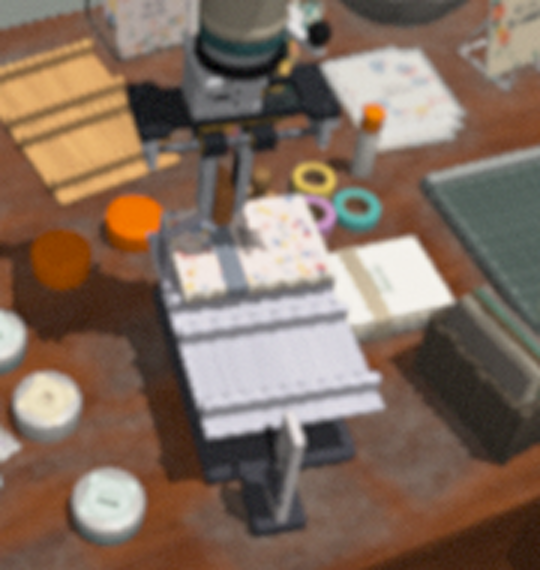

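>>> {"method": "send_rows", "body": {"delta_pos": [[0,-0.01,0],[0,-0.03,0],[0,-0.06,0],[0,-0.1,0],[0,-0.15,0],[0,-0.2,0],[0,-0.25,0],[0,-0.3,0],[0,-0.35,0],[0,-0.4,0],[0,-0.45,0],[0,-0.5,0],[0,-0.55,0],[0,-0.6,0],[0,-0.65,0],[0,-0.7,0],[0,-0.72,0],[0,-0.72,0],[0,-0.72,0]], "twist": [[0,0,0],[0,0,0],[0,0,0],[0,0,0],[0,0,0],[0,0,0],[0,0,0],[0,0,0],[0,0,0],[0,0,0],[0,0,0],[0,0,0],[0,0,0],[0,0,0],[0,0,0],[0,0,0],[0,0,0],[0,0,0],[0,0,0]], "gripper": [1,1,1,1,1,1,1,1,1,1,1,1,1,1,1,1,1,1,1]}}

```text
clock: 17.8
ee_pos: [0.4574, -0.107, 0.2042]
orientation: [2.439, 1.979, 0.001]
ft_force: [0.6, 0.5, -2.7]
opening: 0.0195
grip_force: 29.9
```

```bash
cat > pan.py <<'E'
from h import *
import sys
for c in ("scene","top"):
    im,d=shot(c,"pan_%s_%s"%(c,sys.argv[1])); W=cloud(c,d)
    e=np.array([np.cos(np.radians(-11.9)),np.sin(np.radians(-11.9))]); n=np.array([-e[1],e[0]])
    q=W[...,:2]-np.array([.6497,-.210]);a=q@e;b=q@n;Z=W[...,2]
    k=(abs(a)<.07)&(abs(b)<.135)&(Z>.03)&(Z<.2)
    print(c,"mid plate",np.median(Z[k&(abs(b)<.007)]).round(4),"right bay",np.median(Z[k&(b>-.09)&(b<-.035)]).round(4),"left bay top",np.median(Z[k&(b>.02)&(b<.1)]).round(4))
    k=(abs(a)<.1)&(b>0)&(b<.13)&(Z>.118)&(Z<.15); print(" pack ctr",cv2.minAreaRect((W[k][:,:2]*1000).astype(np.float32)))
E
python3 pan.py 1 ; python3 p.py .399 .203 .204 4.8
```

```text
scene mid plate 0.103 right bay 0.1021 left bay top 0.1367
 pack ctr ((662.377685546875, -146.34255981445312), (115.80619812011719, 162.64451599121094), 78.5752944946289)
top mid plate 0.0994 right bay 0.0994 left bay top 0.1339
 pack ctr ((676.5968017578125, -150.09759521484375), (111.44325256347656, 133.24041748046875), 76.78970336914062)
t 17.9 at [ 0.4576 -0.107   0.204 ] dpos [ 1.165 -0.485 -0.   ] twist [ 0.001  0.    -0.371] open 0.0199 F [-0.1 -0.3 -2.3]
```

>>> {"method": "send_rows", "body": {"delta_pos": [[0.1,-0.04,0],[0.2,-0.08,0],[0.3,-0.12,0],[0.4,-0.17,0],[0.5,-0.21,0],[0.6,-0.25,0],[0.7,-0.29,0],[0.8,-0.33,0],[0.8,-0.33,0],[0.8,-0.33,0]], "twist": [[0,0,-0.04],[0,0,-0.08],[0,0,-0.12],[0,0,-0.16],[0,0,-0.2],[0,0,-0.24],[0,0,-0.28],[0,0,-0.32],[0,0,-0.32],[0,0,-0.32]], "gripper": [1,1,1,1,1,1,1,1,1,1]}}

```text
clock: 18.9
ee_pos: [0.4178, 0.1062, 0.2039]
orientation: [2.17, 2.271, -0.0]
ft_force: [-0.1, -0.6, -2.3]
opening: 0.0196
grip_force: 30.0
```

```bash
python3 p.py .399 .203 .0995 4.8; python3 - <<'E'
from h import *
im=cv2.imread("pics/t0.png"); h=cv2.cvtColor(im,cv2.COLOR_BGR2HSV)
# mat corners from zoom picture
c=np.array([(97,355),(235,335),(262,548),(120,570)],float)/3.4+[120,135]
p=ray("top",c,.003); print(p.round(4), p.mean(0).round(4)); print(np.degrees(np.arctan2(*(p[0]-p[3])[[1,0]])),np.linalg.norm(p[0]-p[3]),np.linalg.norm(p[0]-p[1]))
E
```

```text
t 18.9 at [0.4178 0.1062 0.2039] dpos [ 0.391 -0.058  0.418] twist [ 0.     0.001 -0.049] open 0.0196 F [-0.1 -0.6 -2.3]
[[0.4856 0.2796 0.003 ]
 [0.5046 0.1721 0.003 ]
 [0.3395 0.1422 0.003 ]
 [0.3195 0.2505 0.003 ]] [0.4123 0.2111 0.003 ]
9.94244115369847 0.16857154921810497 0.1092202170606413
```

```bash
python3 p.py .398 .208 .0990 9
```

```text
t 18.9 at [0.4178 0.1062 0.2039] dpos [ 0.411 -0.061  0.42 ] twist [ 0.     0.001 -0.142] open 0.0196 F [-0.1 -0.6 -2.3]
```

>>> {"method": "send_rows", "body": {"delta_pos": [[0.1,-0.015,0],[0.2,-0.03,0],[0.3,-0.045,0],[0.411,-0.061,0],[0.411,-0.061,0],[0.411,-0.061,0.05],[0.411,-0.061,0.12],[0.411,-0.061,0.19],[0.411,-0.061,0.26],[0.411,-0.061,0.32],[0.411,-0.061,0.36],[0.411,-0.061,0.385],[0.411,-0.061,0.4],[0.411,-0.061,0.41],[0.411,-0.061,0.416],[0.411,-0.061,0.42],[0.411,-0.061,0.42]], "twist": [[0,0,-0.05],[0,0,-0.1],[0,0,-0.142],[0,0,-0.142],[0,0,-0.142],[0,0,-0.142],[0,0,-0.142],[0,0,-0.142],[0,0,-0.142],[0,0,-0.142],[0,0,-0.142],[0,0,-0.142],[0,0,-0.142],[0,0,-0.142],[0,0,-0.142],[0,0,-0.142],[0,0,-0.142]], "gripper": [1,1,1,1,1,1,1,1,1,1,1,1,1,1,1,1,1]}}

```text
clock: 20.6
ee_pos: [0.3978, 0.208, 0.0992]
orientation: [2.042, 2.387, 0.001]
ft_force: [-0.6, -0.6, -2.9]
opening: 0.0201
grip_force: 30.0
```

```bash
python3 p.py .398 .208 .20 9
```

```text
t 20.6 at [0.3978 0.208  0.0992] dpos [-0.     0.001 -0.403] twist [ 0.001 -0.    -0.002] open 0.0201 F [-0.6 -0.6 -2.9]
```

>>> {"method": "send_rows", "body": {"delta_pos": [[0,0,0.003],[0,0,0.005],[0,0,0.005],[0,0,0.004],[0,0,0.004],[0,0,0.004],[0,0,0.004],[0,0,0.004],[0,0,0.004],[0,0,0.004],[0,0,0.004],[0,0,0.004],[0,0,-0.1],[0,0,-0.2],[0,0,-0.3],[0,0,-0.403],[0,0,-0.403],[0,0,-0.403]], "twist": [[0,0,0],[0,0,0],[0,0,0],[0,0,0],[0,0,0],[0,0,0],[0,0,0],[0,0,0],[0,0,0],[0,0,0],[0,0,0],[0,0,0],[0,0,0],[0,0,0],[0,0,0],[0,0,0],[0,0,0],[0,0,0]], "gripper": [1,1,1,-1,-1,-1,-1,-1,-1,-1,-1,-1,-1,-1,-1,-1,-1,-1]}}

```text
clock: 22.4
ee_pos: [0.3976, 0.2079, 0.1996]
orientation: [2.042, 2.387, 0.001]
ft_force: [0.8, 0.2, -0.3]
opening: 0.0939
grip_force: 0.0
```

```bash
cat > tins.py <<'E'
from h import *
import sys
im,d=shot("top","tn_"+sys.argv[1]); W=cloud("top",d); h=cv2.cvtColor(im,cv2.COLOR_RGB2HSV)
X,Y,Z=W[...,0],W[...,1],W[...,2]
m=((Z>.018)&(Z<.045)&(X>.3)&(X<.56)&(Y>-.45)&(Y<.14)&(h[...,1]<110)).astype(np.uint8)
m=cv2.morphologyEx(m,cv2.MORPH_CLOSE,np.ones((5,5)))
k,l,st,_=cv2.connectedComponentsWithStats(m)
for i in range(1,k):
    if st[i,4]>200:
        v,u=np.where(l==i); p=ray("top",np.c_[u,v],.028)[:,:2]; c,r=cv2.minEnclosingCircle((p*1000).astype(np.float32)); print(np.round(c,1),round(r,1),p.mean(0).round(4),st[i,4])
E
python3 tins.py 1
python3 p.py .3 .1 .25 -11.9
```

```text
[ 457.1 -300.8] 33.5 [ 0.4572 -0.3009] 508
[ 444.7 -176.7] 33.3 [ 0.4451 -0.1764] 507
[419.8  53.8] 33.2 [0.4195 0.0539] 514
[423.1 -81.5] 33.0 [ 0.423  -0.0816] 508
t 22.45 at [0.397  0.2077 0.1989] dpos [-0.366 -0.45  -0.204] twist [-0.002  0.001  0.462] open 0.0942 F [-0.3  0.3  0.8]
```

```bash
python3 p.py .4195 .054 .16 -11.9;  python3 p.py .4195 .054 .022 -11.9
```

```text
t 22.45 at [0.397  0.2077 0.1989] dpos [-0.621 -0.006  0.156] twist [-0.002  0.001  0.462] open 0.0942 F [-0.3  0.3  0.8]
t 22.45 at [0.397  0.2077 0.1989] dpos [-0.621 -0.005  0.708] twist [-0.002  0.001  0.462] open 0.0942 F [-0.3  0.3  0.8]
```

>>> {"method": "send_rows", "body": {"delta_pos": [[-0.621,-0.005,0],[-0.621,-0.005,0],[-0.621,-0.005,0],[-0.621,-0.005,0],[-0.621,-0.005,0],[-0.621,-0.005,0],[-0.621,-0.005,0.2],[-0.621,-0.005,0.35],[-0.621,-0.005,0.5],[-0.621,-0.005,0.6],[-0.621,-0.005,0.67],[-0.621,-0.005,0.708],[-0.621,-0.005,0.708],[-0.621,-0.005,0.708],[-0.621,-0.005,0.708],[-0.621,-0.005,0.708],[-0.621,-0.005,0.708],[-0.621,-0.005,0.708],[-0.621,-0.005,0.708],[-0.621,-0.005,0.708]], "twist": [[0,0,0.462],[0,0,0.462],[0,0,0.462],[0,0,0.462],[0,0,0.462],[0,0,0.462],[0,0,0.462],[0,0,0.462],[0,0,0.462],[0,0,0.462],[0,0,0.462],[0,0,0.462],[0,0,0.462],[0,0,0.462],[0,0,0.462],[0,0,0.462],[0,0,0.462],[0,0,0.462],[0,0,0.462],[0,0,0.462]], "gripper": [-1,-1,-1,-1,-1,-1,-1,-1,-1,-1,-1,-1,-1,1,1,1,1,1,1,1]}}

```text
clock: 24.45
ee_pos: [0.4205, 0.0544, 0.0233]
orientation: [2.44, 1.979, 0.001]
ft_force: [-1.1, 0.4, 7.6]
opening: 0.0654
grip_force: 30.0
```

```bash
python3 p.py .637 -.2697 .222 -11.9;  python3 p.py .637 -.2697 .114 -11.9
```

```text
t 24.45 at [0.4205 0.0544 0.0233] dpos [-1.089  1.115 -0.795] twist [ 0. -0. -0.] open 0.0654 F [-1.1  0.4  7.6]
t 24.45 at [0.4205 0.0544 0.0233] dpos [-1.09   1.115 -0.363] twist [ 0. -0. -0.] open 0.0654 F [-1.1  0.4  7.6]
```

>>> {"method": "send_rows", "body": {"delta_pos": [[0,0,-0.1],[0,0,-0.3],[0,0,-0.5],[0,0,-0.7],[0,0,-0.8],[-0.1,0.1,-0.8],[-0.2,0.2,-0.8],[-0.3,0.3,-0.8],[-0.4,0.4,-0.8],[-0.5,0.5,-0.8],[-0.6,0.6,-0.8],[-0.7,0.7,-0.8],[-0.8,0.8,-0.8],[-0.9,0.9,-0.8],[-0.95,0.95,-0.8],[-0.98,0.98,-0.8],[-0.98,0.98,-0.8],[-0.98,0.98,-0.8]], "twist": [[0,0,0],[0,0,0],[0,0,0],[0,0,0],[0,0,0],[0,0,0],[0,0,0],[0,0,0],[0,0,0],[0,0,0],[0,0,0],[0,0,0],[0,0,0],[0,0,0],[0,0,0],[0,0,0],[0,0,0],[0,0,0]], "gripper": [1,1,1,1,1,1,1,1,1,1,1,1,1,1,1,1,1,1]}}

```text
clock: 26.25
ee_pos: [0.6091, -0.2351, 0.2224]
orientation: [-2.438, -1.979, 0.0]
ft_force: [-0.2, 0.2, -0.1]
opening: 0.0656
grip_force: 30.0
```

```bash
python3 p.py .637 -.2697 .114 -11.9
```

```text
t 26.25 at [ 0.6091 -0.2351  0.2224] dpos [-0.113  0.138  0.433] twist [-0.002 -0.001  0.   ] open 0.0656 F [-0.2  0.2 -0.1]
```

>>> {"method": "send_rows", "body": {"delta_pos": [[-0.06,0.07,0],[-0.113,0.138,0],[-0.113,0.138,0.1],[-0.113,0.138,0.2],[-0.113,0.138,0.26],[-0.113,0.138,0.3],[-0.113,0.138,0.33],[-0.113,0.138,0.36],[-0.113,0.138,0.38],[-0.113,0.138,0.4],[-0.113,0.138,0.415],[-0.113,0.138,0.425],[-0.113,0.138,0.433],[-0.113,0.138,0.433],[-0.113,0.138,0.433]], "twist": [[0,0,0],[0,0,0],[0,0,0],[0,0,0],[0,0,0],[0,0,0],[0,0,0],[0,0,0],[0,0,0],[0,0,0],[0,0,0],[0,0,0],[0,0,0],[0,0,0],[0,0,0]], "gripper": [1,1,1,1,1,1,1,1,1,1,1,1,1,1,1]}}

```text
clock: 27.75
ee_pos: [0.6377, -0.2707, 0.1146]
orientation: [2.44, 1.979, 0.0]
ft_force: [0.0, -0.8, -0.1]
opening: 0.0651
grip_force: 30.0
```

```bash
python3 p.py .637 -.2697 .25 -11.9; python3 pan.py 2
```

```text
t 27.75 at [ 0.6377 -0.2707  0.1146] dpos [ 0.003 -0.004 -0.542] twist [ 0. -0.  0.] open 0.0651 F [ 0.  -0.8 -0.1]
scene mid plate 0.0943 right bay 0.1204 left bay top 0.1283
 pack ctr ((636.933837890625, -140.6201171875), (110.76434326171875, 90.92909240722656), 78.21215057373047)
top mid plate 0.0916 right bay 0.0928 left bay top 0.1255
 pack ctr ((667.388671875, -147.15113830566406), (109.05919647216797, 152.3680419921875), 76.81388092041016)
```

>>> {"method": "send_rows", "body": {"delta_pos": [[0,0,0],[0,0,0],[0,0,0],[0,0,0],[0,0,0],[0,0,0],[0,0,-0.08],[0,0,-0.2],[0,0,-0.35],[0,0,-0.5],[0,0,-0.542],[0,0,-0.542]], "twist": [[0,0,0],[0,0,0],[0,0,0],[0,0,0],[0,0,0],[0,0,0],[0,0,0],[0,0,0],[0,0,0],[0,0,0],[0,0,0],[0,0,0]], "gripper": [-1,-1,-1,-1,-1,-1,-1,-1,-1,-1,-1,-1]}}

```text
clock: 29.05
ee_pos: [0.6384, -0.271, 0.2519]
orientation: [2.437, 1.977, 0.003]
ft_force: [0.1, -0.9, -1.1]
opening: 0.0941
grip_force: 0.0
```

```bash
python3 p.py .445 -.1765 .16 78.1
```

```text
t 29.05 at [ 0.6384 -0.271   0.2519] dpos [ 0.211 -0.837  0.364] twist [ 0.003  0.005 -2.   ] open 0.0941 F [ 0.1 -0.9 -1.1]
```

>>> {"method": "send_rows", "body": {"delta_pos": [[0.211,-0.837,0],[0.211,-0.837,0],[0.211,-0.837,0],[0.211,-0.837,0],[0.211,-0.837,0],[0.211,-0.837,0],[0.211,-0.837,0],[0.211,-0.837,0]], "twist": [[0,0,-1],[0,0,-1],[0,0,-1],[0,0,-1],[0,0,-1],[0,0,-1],[0,0,-1],[0,0,-1]], "gripper": [-1,-1,-1,-1,-1,-1,-1,-1]}}

```text
clock: 29.85
ee_pos: [0.4432, -0.1756, 0.2485]
orientation: [-1.497, -2.759, -0.0]
ft_force: [-0.5, -0.1, 0.5]
opening: 0.094
grip_force: 0.0
```

```bash
python3 pan.py 3; python3 - <<'E'
from h import *
im=cv2.imread("pics/pan_scene_3.png"); W=cloud("scene",np.load("pics/pan_scene_3.npy")); h=cv2.cvtColor(im,cv2.COLOR_BGR2HSV)
for c in [(.445,-.1765),(.423,-.0816),(.457,-.301)]:
    m=(np.hypot(W[...,0]-c[0],W[...,1]-c[1])<.08)&(W[...,2]>.024)&(W[...,2]<.04)
    if m.sum()>30: print(c,m.sum(),cv2.minEnclosingCircle((W[m][:,:2]*1000).astype(np.float32)),np.median(W[m][:,2]))
E
python3 p.py .445 -.1765 .16 78.1;python3 p.py .445 -.1765 .022 78.1
```

```text
scene mid plate 0.093 right bay 0.0972 left bay top 0.1267
 pack ctr ((666.4144287109375, -146.34576416015625), (115.09213256835938, 149.4917449951172), 77.82213592529297)
top mid plate 0.0895 right bay 0.1151 left bay top 0.1239
 pack ctr ((667.4358520507812, -147.52662658691406), (110.25170135498047, 151.13897705078125), 77.77008819580078)
(0.445, -0.1765) 413 ((439.2453918457031, -153.48731994628906), 57.26045227050781) 0.030414805518596613
(0.423, -0.0816) 362 ((427.5848388671875, -104.71704864501953), 56.948768615722656) 0.030613231974469343
(0.457, -0.301) 425 ((456.74542236328125, -300.86737060546875), 34.595645904541016) 0.03025892443158056
t 29.95 at [ 0.4438 -0.1759  0.2489] dpos [-0.005  0.003  0.356] twist [-0.    -0.002 -1.001] open 0.0937 F [ 0.4 -0.  -0.2]
t 29.95 at [ 0.4438 -0.1759  0.2489] dpos [-0.006  0.003  0.908] twist [-0.    -0.002 -1.001] open 0.0937 F [ 0.4 -0.  -0.2]
```

View pics/pan_scene_3.png

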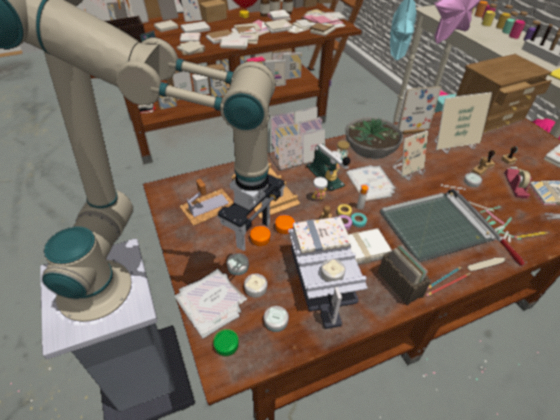

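```bash
python3 - <<'E'
from h import *
W=cloud("scene",np.load("pics/pan_scene_3.npy"))
m=((W[...,0]>.3)&(W[...,0]<.53)&(W[...,1]>-.4)&(W[...,1]<.1)&(W[...,2]>.024)&(W[...,2]<.04)).astype(np.uint8)
k,l,st,_=cv2.connectedComponentsWithStats(m)
for i in range(1,k):
    if st[i,4]>60: print(cv2.minEnclosingCircle((W[l==i][:,:2]*1000).astype(np.float32)),st[i,4])
E
```

```text
((519.1566162109375, -1.4356689453125), 34.14923095703125) 143
((421.16864013671875, -83.0093994140625), 34.58625411987305) 314
((444.7921447753906, -176.76397705078125), 34.31291198730469) 348
((456.74542236328125, -300.86737060546875), 34.595645904541016) 425
((311.0909118652344, -316.9222717285156), 33.786415100097656) 308
```

>>> {"method": "send_rows", "body": {"delta_pos": [[0,0,0.356],[0,0,0.356],[0,0,0.356],[0,0,0.356],[0,0,0.356],[0,0,0.356],[0,0,0.356],[0,0,0.356]], "twist": [[0,0,-1],[0,0,-1],[0,0,-1],[0,0,-1],[0,0,-1],[0,0,-1],[0,0,-1],[0,0,-1]], "gripper": [-1,-1,-1,-1,-1,-1,-1,-1]}}

```text
clock: 30.75
ee_pos: [0.4439, -0.176, 0.1605]
orientation: [-0.327, -3.124, -0.001]
ft_force: [-0.5, 0.2, 0.1]
opening: 0.0943
grip_force: 0.0
```

```bash
python3 p.py .445 -.1765 .023 78.1
```

```text
t 30.75 at [ 0.4439 -0.176   0.1605] dpos [-0.005 -0.001  0.55 ] twist [ 0.    -0.001 -0.001] open 0.0943 F [-0.5  0.2  0.1]
```

>>> {"method": "send_rows", "body": {"delta_pos": [[-0.005,0,0],[-0.005,0,0],[-0.005,0,0],[-0.005,0,0.1],[-0.005,0,0.25],[-0.005,0,0.4],[-0.005,0,0.49],[-0.005,0,0.54],[-0.005,0,0.55],[-0.005,0,0.55],[-0.005,0,0.55],[-0.005,0,0.55],[-0.005,0,0.55],[-0.005,0,0.55],[-0.005,0,0.55],[-0.005,0,0.45],[-0.005,0,0.25],[-0.005,0,0.05],[-0.005,0,-0.15],[-0.005,0,-0.3]], "twist": [[0,0,0],[0,0,0],[0,0,0],[0,0,0],[0,0,0],[0,0,0],[0,0,0],[0,0,0],[0,0,0],[0,0,0],[0,0,0],[0,0,0],[0,0,0],[0,0,0],[0,0,0],[0,0,0],[0,0,0],[0,0,0],[0,0,0],[0,0,0]], "gripper": [-0.7,-0.7,-0.7,-0.7,-0.7,-0.7,-0.7,-0.7,-0.7,-0.7,1,1,1,1,1,1,1,1,1,1]}}

```text
clock: 32.75
ee_pos: [0.4452, -0.1762, 0.239]
orientation: [0.325, 3.122, -0.002]
ft_force: [0.1, -0.7, -0.9]
opening: 0.0653
grip_force: 30.0
```

```bash
python3 p.py .698 -.156 .24 78.1; python3 p.py .698 -.156 .141 78.1;  python3 p.py .6265 -.141 .132 78.1
```

```text
t 32.75 at [ 0.4452 -0.1762  0.239 ] dpos [-0.973  0.287 -0.001] twist [-0.001  0.004  0.   ] open 0.0653 F [ 0.1 -0.7 -0.9]
t 32.75 at [ 0.4452 -0.1762  0.239 ] dpos [-0.972  0.288  0.395] twist [-0.001  0.004  0.   ] open 0.0653 F [ 0.1 -0.7 -0.9]
t 32.75 at [ 0.4452 -0.1762  0.239 ] dpos [-0.679  0.287  0.43 ] twist [-0.001  0.004  0.   ] open 0.0653 F [ 0.1 -0.7 -0.9]
```

>>> {"method": "send_rows", "body": {"delta_pos": [[-0.1,0.03,0],[-0.2,0.06,0],[-0.3,0.09,0],[-0.4,0.12,0],[-0.5,0.15,0],[-0.6,0.18,0],[-0.7,0.21,0],[-0.8,0.24,0],[-0.9,0.27,0],[-0.972,0.288,0],[-0.972,0.288,0],[-0.972,0.288,0.1],[-0.972,0.288,0.2],[-0.972,0.288,0.28],[-0.972,0.288,0.33],[-0.972,0.288,0.35],[-0.972,0.288,0.37],[-0.972,0.288,0.39],[-0.972,0.288,0.398],[-0.972,0.288,0.398]], "twist": [[0,0,0],[0,0,0],[0,0,0],[0,0,0],[0,0,0],[0,0,0],[0,0,0],[0,0,0],[0,0,0],[0,0,0],[0,0,0],[0,0,0],[0,0,0],[0,0,0],[0,0,0],[0,0,0],[0,0,0],[0,0,0],[0,0,0],[0,0,0]], "gripper": [1,1,1,1,1,1,1,1,1,1,1,1,1,1,1,1,1,1,1,1]}}

```text
clock: 34.75
ee_pos: [0.6979, -0.156, 0.1369]
orientation: [0.325, 3.124, -0.001]
ft_force: [-0.6, 0.1, -1.0]
opening: 0.0653
grip_force: 30.0
```

```bash
python3 p.py .698 -.156 .24 78.1; python3 pan.py 4
```

```text
t 34.75 at [ 0.6979 -0.156   0.1369] dpos [-0.001 -0.    -0.413] twist [-0.     0.001  0.   ] open 0.0653 F [-0.6  0.1 -1. ]
scene mid plate 0.0819 right bay 0.0842 left bay top 0.1164
 pack ctr ((665.7178955078125, -148.164794921875), (109.77040100097656, 144.3502960205078), 78.45832061767578)
top mid plate 0.08 right bay 0.0825 left bay top 0.1403
 pack ctr ((699.3762817382812, -153.08941650390625), (89.78234100341797, 52.354549407958984), 55.442535400390625)
```

>>> {"method": "send_rows", "body": {"delta_pos": [[0,0,0],[0,0,0],[0,0,0],[0,0,0],[0,0,0],[0,0,0],[0,0,-0.08],[0,0,-0.2],[0,0,-0.35],[0,0,-0.413],[0,0,-0.413],[0,0,-0.413]], "twist": [[0,0,0],[0,0,0],[0,0,0],[0,0,0],[0,0,0],[0,0,0],[0,0,0],[0,0,0],[0,0,0],[0,0,0],[0,0,0],[0,0,0]], "gripper": [-0.7,-0.7,-0.7,-0.7,-0.7,-0.7,-0.7,-0.7,-0.7,-0.7,-0.7,-0.7]}}

```text
clock: 36.05
ee_pos: [0.6973, -0.1557, 0.2392]
orientation: [-0.325, -3.124, -0.0]
ft_force: [-0.5, 0.8, -1.2]
opening: 0.0799
grip_force: 0.0
```

```bash
python3 pan.py 5; python3 - <<'E'
from h import *
W=cloud("scene",np.load("pics/pan_scene_5.npy"))
m=((W[...,0]>.3)&(W[...,0]<.53)&(W[...,1]>-.4)&(W[...,1]<.1)&(W[...,2]>.024)&(W[...,2]<.04)).astype(np.uint8)
k,l,st,_=cv2.connectedComponentsWithStats(m)
for i in range(1,k):
    if st[i,4]>60: print(cv2.minEnclosingCircle((W[l==i][:,:2]*1000).astype(np.float32)),st[i,4])
E
python3 p.py .423 -.082 .24 78.1
```

```text
scene mid plate 0.0828 right bay 0.0866 left bay top 0.1186
 pack ctr ((665.9671630859375, -149.1846923828125), (109.71599578857422, 146.15676879882812), 79.2320556640625)
top mid plate 0.0801 right bay 0.0836 left bay top 0.1407
 pack ctr ((712.9216918945312, -155.6709442138672), (103.28556823730469, 52.27341842651367), 77.6600570678711)
((522.6640014648438, -2.01479434967041), 33.40217208862305) 144
((421.9868469238281, -82.01908111572266), 34.29525375366211) 314
((455.5971984863281, -300.2957458496094), 34.592044830322266) 426
((311.1908264160156, -316.1544189453125), 33.03957748413086) 303
t 36.15 at [ 0.6967 -0.1555  0.2377] dpos [ 1.132  0.062 -0.005] twist [ 0.001 -0.004  0.   ] open 0.0796 F [-0.5 -0.4 -0.1]
```

>>> {"method": "send_rows", "body": {"delta_pos": [[0.95,0.06,0],[0.95,0.06,0],[0.95,0.06,0],[0.95,0.06,0],[0.95,0.06,0],[0.95,0.06,0],[0.95,0.06,0]], "twist": [[0,0,0],[0,0,0],[0,0,0],[0,0,0],[0,0,0],[0,0,0],[0,0,0]], "gripper": [-0.7,-0.7,-0.7,-0.7,-0.7,-0.7,-0.7]}}

```text
clock: 36.85
ee_pos: [0.4677, -0.092, 0.2392]
orientation: [-0.326, -3.125, -0.0]
ft_force: [0.5, -0.2, 0.9]
opening: 0.08
grip_force: 0.0
```

```bash
python3 p.py .4225 -.082 .023 78.1
```

```text
t 36.85 at [ 0.4677 -0.092   0.2392] dpos [0.185 0.002 0.865] twist [ 0. -0.  0.] open 0.08 F [ 0.5 -0.2  0.9]
```

>>> {"method": "send_rows", "body": {"delta_pos": [[0.185,0.002,0],[0.185,0.002,0.1],[0.185,0.002,0.25],[0.185,0.002,0.4],[0.185,0.002,0.55],[0.185,0.002,0.7],[0.185,0.002,0.8],[0.185,0.002,0.85],[0.185,0.002,0.865],[0.185,0.002,0.865],[0.185,0.002,0.865],[0.185,0.002,0.865],[0.185,0.002,0.865],[0.185,0.002,0.865],[0.185,0.002,0.865],[0.185,0.002,0.7],[0.185,0.002,0.5],[0.185,0.002,0.3],[0.185,0.002,0.1],[0.185,0.002,0]], "twist": [[0,0,0],[0,0,0],[0,0,0],[0,0,0],[0,0,0],[0,0,0],[0,0,0],[0,0,0],[0,0,0],[0,0,0],[0,0,0],[0,0,0],[0,0,0],[0,0,0],[0,0,0],[0,0,0],[0,0,0],[0,0,0],[0,0,0],[0,0,0]], "gripper": [-0.7,-0.7,-0.7,-0.7,-0.7,-0.7,-0.7,-0.7,-0.7,-0.7,1,1,1,1,1,1,1,1,1,1]}}

```text
clock: 38.85
ee_pos: [0.4243, -0.0825, 0.244]
orientation: [0.325, 3.118, -0.002]
ft_force: [0.7, 0.2, -1.3]
opening: 0.0649
grip_force: 30.0
```

```bash
python3 p.py .6255 -.1405 .24 78.1; python3 p.py .6255 -.1405 .130 78.1
```

```text
t 38.85 at [ 0.4243 -0.0825  0.244 ] dpos [-0.835 -0.061  0.022] twist [-0.001  0.008  0.   ] open 0.0649 F [ 0.7  0.2 -1.3]
t 38.85 at [ 0.4243 -0.0825  0.244 ] dpos [-0.832 -0.061  0.462] twist [-0.001  0.008  0.   ] open 0.0649 F [ 0.7  0.2 -1.3]
```

>>> {"method": "send_rows", "body": {"delta_pos": [[-0.1,-0.007,0],[-0.2,-0.015,0],[-0.3,-0.022,0],[-0.4,-0.03,0],[-0.5,-0.037,0],[-0.6,-0.045,0],[-0.7,-0.052,0],[-0.8,-0.06,0],[-0.84,-0.061,0],[-0.84,-0.061,0],[-0.84,-0.061,0.1],[-0.84,-0.061,0.2],[-0.84,-0.061,0.29],[-0.84,-0.061,0.34],[-0.84,-0.061,0.37],[-0.84,-0.061,0.39],[-0.84,-0.061,0.41],[-0.84,-0.061,0.43],[-0.84,-0.061,0.436],[-0.84,-0.061,0.436]], "twist": [[0,0,0],[0,0,0],[0,0,0],[0,0,0],[0,0,0],[0,0,0],[0,0,0],[0,0,0],[0,0,0],[0,0,0],[0,0,0],[0,0,0],[0,0,0],[0,0,0],[0,0,0],[0,0,0],[0,0,0],[0,0,0],[0,0,0],[0,0,0]], "gripper": [1,1,1,1,1,1,1,1,1,1,1,1,1,1,1,1,1,1,1,1]}}

```text
clock: 40.85
ee_pos: [0.6256, -0.1404, 0.1308]
orientation: [0.326, 3.124, 0.0]
ft_force: [-0.6, -1.4, -0.8]
opening: 0.0653
grip_force: 30.0
```

```bash
python3 pan.py 6; python3 p.py .625 -.1405 .24 78.1
```

```text
scene mid plate 0.0758 right bay 0.0788 left bay top 0.1249
 pack ctr ((657.680419921875, -152.39657592773438), (87.7864990234375, 139.17938232421875), 70.06802368164062)
top mid plate 0.0722 right bay 0.0767 left bay top 0.1319
 pack ctr ((614.5386962890625, -136.3529052734375), (87.1028823852539, 44.65134048461914), 77.09184265136719)
t 40.95 at [ 0.6256 -0.1404  0.131 ] dpos [ 0.002 -0.001 -0.436] twist [0. 0. 0.] open 0.0657 F [-0.5 -0.4 -0.8]
```

Release, rise and back away.

>>> {"method": "send_rows", "body": {"delta_pos": [[0,0,0],[0,0,0],[0,0,0],[0,0,0],[0,0,0],[0,0,0],[0,0,-0.08],[0,0,-0.2],[0,0,-0.35],[0,0,-0.48],[0,0,-0.5],[0.5,0,-0.5],[0.9,0.2,-0.5],[0.9,0.2,-0.5],[0.9,0.2,-0.5],[0.9,0.2,-0.5],[0.9,0.2,-0.5],[0.9,0.2,-0.5]], "twist": [[0,0,0],[0,0,0],[0,0,0],[0,0,0],[0,0,0],[0,0,0],[0,0,0],[0,0,0],[0,0,0],[0,0,0],[0,0,0],[0,0,0],[0,0,0],[0,0,0],[0,0,0],[0,0,0],[0,0,0],[0,0,0]], "gripper": [-0.7,-0.7,-0.7,-0.7,-0.7,-0.7,-0.7,-0.7,-0.7,-0.7,-0.7,-0.7,-0.7,-0.7,-0.7,-0.7,-0.7,-0.7]}}

```text
clock: 42.75
ee_pos: [0.4154, -0.0449, 0.2555]
orientation: [0.325, 3.124, -0.0]
ft_force: [0.1, -0.0, -0.7]
opening: 0.08
grip_force: 0.0
```

```bash
python3 pan.py 7; python3 - <<'E'
import cv2,numpy as np
a=cv2.imread("pics/pan_scene_7.png");b=cv2.imread("pics/pan_top_7.png")
A=cv2.resize(a[200:330,270:400],None,fx=4,fy=4,interpolation=cv2.INTER_CUBIC)
B=cv2.resize(b[100:320,120:260],(331,520),interpolation=cv2.INTER_CUBIC)
cv2.imwrite("pics/f7.png",np.hstack([A[:520],B])[:, :800])
E
```

```text
scene mid plate 0.0732 right bay 0.0768 left bay top 0.1319
 pack ctr ((659.9766845703125, -146.41775512695312), (67.72175598144531, 139.6241455078125), 78.50171661376953)
top mid plate 0.0698 right bay 0.0738 left bay top 0.1292
 pack ctr ((661.0499267578125, -147.09014892578125), (65.29032135009766, 141.60702514648438), 77.86575317382812)
```

View pics/f7.png

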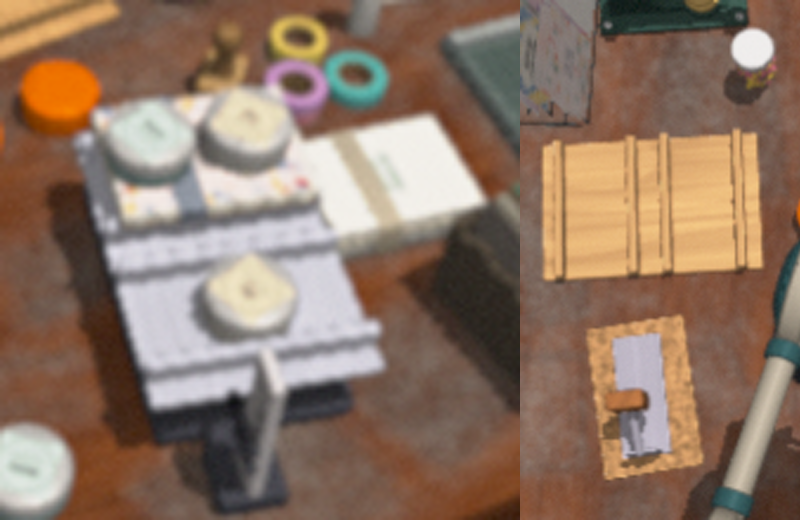

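View pics/pan_scene_7.png

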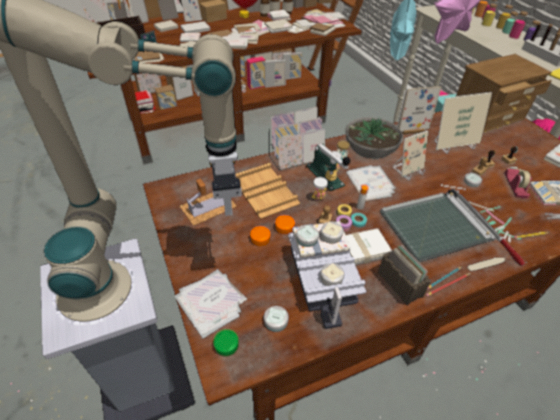

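Pan has sunk 48.9 mm (band 45–58). The pack and three tins are lying flat on the pan, the lifter is flat on its mat, and the jar and stamp are untouched.

```bash
python3 -c "
from rig import *
print(hand_in())"
```

```text
the job is handed in; nothing more can be done
None
```

I handed the job in at about 43 s. The one pack present (slate-grey band) and three candle tins are on the pan, the pan had sunk about 49 mm (target 45–58 mm), the lifter is flat on its cork mat, and the jar and stamp were left alone.

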